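Hang a freshly painted bottle on the drying rail

ROBOT

A 6-joint arm with a two-finger parallel gripper is mounted at the origin on the work surface. World frame = base frame: x ahead of the robot, y to its left, z up, the work surface at z = 0. Lengths are in m, angles in degrees, forces in N, time in s.
With the tool pointing down it reaches from about 0.4 to 0.825 m from the base axis. Payload 7 kg.
Tool frame: the origin (TCP) lies between the finger pads; the fingertips stand 19 mm ahead of it and the grasp point (between the pads) is the TCP (r.finger_overhang is the distance from the TCP to the fingertips, in m); z points along the fingers, y is the direction in which the jaws open and shut (so a half turn about z gives the same grasp; the last joint's range is limited). The gripper opens to 88 mm and grips with 3 to 60 N. Pads are 19 mm wide; open, the fingers measure 130 mm over their backs; the gripper's body (78 mm by 193 mm) begins 47 mm behind the grasp point.
Start: joints at [90.361, 20.546, 0.682, 0, -70.136, -16.507], TCP at [0.188, 0.648, 0.246] pointing down, gripper open.
Joint ranges: [-176.03, 176.03], [-82.01, 121.73], [-58.28, 71.71], [-173.87, 95.51], [-174.79, -0.11], [-173.66, 173.66]. Speed limits (degrees/s): [136.94, 136.94, 172.46, 180, 180, 180].

INTERFACE

Orientations are given as [roll, pitch, yaw] about the fixed x, y, z axes, in that order (R = Rz(yaw) Ry(pitch) Rx(roll)).
In Python, from plant import r, optics gives the robot as it stands. The module is installed in compiled form; this text tells all that it offers.
- The arm moves only by the tool step_arm, never from a script. Its argument "increments" is a list of rows, each an object of numbers: "tx", "ty", "tz": the shift along the world's x, y, z in mm; "ax", "ay", "az": the turn, a rotation vector about the world's x, y, z in degrees; "claw": the gripper command: -1 is shut, 1 is fully open, values between are in proportion. In form: [{"tx": .., "ty": .., "tz": .., "ax": .., "ay": .., "az": .., "claw": ..}, ...]. A call has 1 to 12 rows; each row shifts and turns the commanded pose from where the row before left it; what a row does not reach is not made up. A row lasts 1/10 s, in which the tool goes at most 50 mm and 8.59 degrees, less where a joint would pass 70% of its speed; a pose out of reach is approached as far as the arm can. A call with a gripper value outside its range is refused whole. The fingers move at their own pace and stop on an object; "newtons" is the grip in N (left out, the last holds). Time passes only in rows, so rows that do not move let the fingers close. It gives the time, the measured TCP pose, the force and the opening at its end, in the units of the state.
- r.get_state(): the state, without advancing time (a new reading comes with each control period).
- optics.capture(name): name is "side" or "top" or "wrist"; returns a dict with "image" (400x640x3 uint8, blue, green, red), "depth" (400x640 float32, m along the optical axis (not along the pixel's ray), 0 where there is no reading), "fx", "fy", "cx", "cy" (pixels), "distortion" ([k1, k2, p1, p2, k3] as OpenCV has them; the pictures are not rectified), "R" (3x3) and "t" (3): a world point X has camera coordinates R X + t. Camera axes: x right, y down, z forward; pixel columns grow to the right and rows downward; lengths in m; the calibration is good to about 2 mm. A picture is of the moment at which its call begins.
- r.close_job(): hands the job in, once; it reports no verdict.
The state is a dict: "time_s": time; "joints": joint angles; "qd": joint speeds; "joint_torque": joint torques, N m; "tcp_pos": TCP position; "eef_rot": TCP orientation; "contact_force": force on the tool from outside, world axes, zero at the start; "moment": the same for the moment, N m; "gripper_width": finger opening in m.
Only numpy, scipy, OpenCV 4.12 (cv2) and the standard library are available. Lean on these libraries where they do the work, as an engineer would, in place of code of your own. Each camera call takes 0.05 s, during which the arm holds its last target. There are 200 camera calls.

TASK

The bottle in the carrier has just been painted: pick the carrier up by its slanted wooden handle without the fingers touching the wet bottle, and hook it over the drying rail near the black ring at the rail's middle. Then, without lifting the hook off again, slide it along the rail until the hook sits inside the green band, and let it hang there still and freely. Do not bump the lamp above the rail (come in under it with the tool leaning), and leave the jar, pot, lid and brush where they are.

Things in the scene. Friction and masses are not known exactly. Their poses are not given: they have to be found in the camera images.
- carrier: Rigid loose drying carrier, about 0.4 kg (varies), upright on the table at the start. Origin: centre of its underside; z up. White drip tray 75 (x) by 116 (y) by 12 mm high; two steel wires 6 mm thick at y = +-54 mm rise from it to a cross bar; on that a yellow hook, 16 mm thick along y, its top at z = 207 mm, then the handle. It hangs level (within 3 degrees) and can rock on the rail.
- cross_bar (a point): Middle of the carrier's cross bar (8 mm thick, along y) at carrier x = 0, z = 120 mm. From here the hook's stem slants to x = -22 mm and rises there (5 mm thick) to the hook's roof, an upside-down V with a right angle, inner apex at x = 0, z = 200 mm. Axes as the carrier's.
- hook_nose (a point): Lower end of the hook's nose, at carrier x = 27, z = 158 mm; the nose drops from the roof at x = 22 mm, 39 mm clear of the stem. The hook is open to +x through the 34 mm gap between the cross bar's top (z = 124) and this end: the rail enters there as the carrier moves to +x; the carrier is then lowered about 50 mm until the roof rests on the rail.
- handle (a point): Point to grip on the carrier's handle, at carrier x = -16, y = 0, z = 239 mm. The handle is a bare-wood bar, 14 mm wide along carrier y (pinch it along y), 18 mm the other way, that runs from the top of the hook up and towards carrier -x, leaning 30 degrees from vertical; its free end is 22 mm past this point, its foot at the hook about 38 mm before it. Axes as the carrier's.
- hook_seat (a point): Point under the hook's roof where the rail's axis lies when the carrier hangs fully home: carrier x = 0, y = 0, z = 191 mm. Axes as the carrier's.
- wet_bottle: The painted bottle, blue with green ribs, 58 mm diameter, 102 mm high, fixed on the carrier's tray below the cross bar. Wet: no finger may touch it. Origin at the centre of its underside, 4 mm above the carrier's origin; axes as the carrier's.
- stand: Fixed drying stand. Origin on the table below the rail's middle; y along the rail, x away from the robot, z up. Plywood base 16 mm thick, x = -15 to +105, y = +-280 mm. Posts 20 mm square at x = 22, y = +-250 mm, 480 mm high. Steel rail 12 mm thick, axis at x = 0, z = 240 mm, straight from y = -250 to +250 mm, its ends bent back to the posts.
- rail_mid (a point): The middle of the rail on its axis, 240 mm above the table, shown by a narrow black ring (6 mm long). Axes as the stand's.
- lamp: White strip lamp on the posts right above the rail; must not be bumped. Origin and axes are the stand's. Its casing fills x = -18 to 36, y = +-270, z = 470 to 500 mm there: underside 230 mm above the rail's axis, front edge 18 mm nearer the robot than it. An upright tool over the rail runs into it; one leaning about 30 degrees back towards the robot passes in front of it.
- green_band: Green band painted round the rail, 36 mm long, flush with it: the place to end at. On one half of the rail, 110 to 140 mm from its middle, either side. Origin at its centre on the rail's axis, y along the rail.
- orange_band: Orange band of the same size on the rail's other half; belongs to other work, not a target. Origin at its centre on the rail's axis.
- glass_jar: Bystander: clear glass jar, 84 mm diameter, 125 mm high; origin at the centre of its underside.
- paint_pot: Bystander: green paint pot with black cap, 48 mm diameter, 65 mm high; origin at the centre of its underside.
- paint_lid: Bystander: black lid with green paint in it, 48 mm diameter, 12 mm high, lying flat; origin at the centre of its underside.
- brush: Bystander: brush, 160 mm long, lying on the table; origin under its middle, x along it.

How it is judged (in metres and radians):
On the way, in this order (a step that is already met when the one before it is completed fails the run):
1. the carrier's hook rests on the rail, its middle within 50 mm of the black ring (x of hook_seat in the frame of rail_mid between -0.007 and 0.007 m and z of hook_seat in the frame of rail_mid between -0.007 and 0.005 m and contact force between carrier and stand above 0.3 N and y of hook_seat in the frame of rail_mid between -0.05 and 0.05 m), for 0.2 s.
2. the hook, still on the rail, has come inside the green band (x of hook_seat in the frame of rail_mid between -0.007 and 0.007 m and z of hook_seat in the frame of rail_mid between -0.007 and 0.005 m and contact force between carrier and stand above 0.3 N and y of hook_seat in the frame of green_band between -0.012 and 0.012 m), for 0.2 s.
At the end, for the whole second after the job is handed in: The carrier hangs on the rail with its hook inside the green band (hook's middle within 12 mm of the band's middle along the rail), fully home (within 7 mm across, 5 mm above), within 0.15 rad of upright, and slower than 0.03 m/s (all of step 2 and linear speed of carrier below 0.03 m/s and angle between carrier's own z axis and vertical below 0.15 rad); the robot touches nothing.
It fails at once if a finger touches the wet bottle (contact force between the fingers and wet_bottle above 0.3 N).
It fails at once if the lamp is bumped (over 5 N) (contact force between anything else and lamp above 5 N).
It fails at once if over the rail within 50 mm of the green band, the hook is lifted more than 15 mm off the rail (it must slide there) (y of hook_seat in the frame of green_band between -0.05 and 0.05 m and x of hook_seat in the frame of rail_mid between -0.02 and 0.02 m and z of hook_seat in the frame of rail_mid above 0.015 m).
It fails at once if the jar, pot, lid or brush is moved more than 30 mm (distance of any of glass_jar, paint_pot, paint_lid, brush from where it was at the start of the episode above 0.03 m).
It also fails if it takes over 43 s, if anything falls off the work surface, if the arm or the gripper's body presses on something with over 40 N, if the wrist force passes 120 N, or if a joint passes its speed limit or range.

## Working session

There is one attempt and no reset: what is moved stays moved. The work goes in short steps, Python scripts to look and compute and a tool call to move; the robot and the scene stay as the last step left them, time stands still between calls to the robot, and variables do not carry over. Pictures are saved under pics/ and viewed, about 8 in all and at most 12, crops included, and the job is handed in when it is done.

Besides the shell and the picture viewer there is one more tool, called after "Emit:" as name(argument=value, ...), one argument or row to a line, values as JSON. step_arm: Moves the arm, as the interface text tells. Its arguments: {"type":"object","properties":{"increments":{"type":"array","items":{"type":"object","properties":{"tx":{"type":"number"},"ty":{"type":"number"},"tz":{"type":"number"},"ax":{"type":"number"},"ay":{"type":"number"},"az":{"type":"number"},"claw":{"type":"number"}}}},"newtons":{"type":"number"}},"required":["increments"]}

```bash
mkdir -p pics; cat > h.py <<'E'
import numpy as np, cv2
from plant import r, optics
def cap(n):
    d=optics.capture(n); d['K']=np.array([[d['fx'],0,d['cx']],[0,d['fy'],d['cy']],[0,0,1.]]); d['R']=np.array(d['R']);d['t']=np.array(d['t']);d['distortion']=np.array(d['distortion'],float); return d
def world(d):
    h,w=d['depth'].shape
    g=np.stack(np.meshgrid(np.arange(w),np.arange(h)),-1).reshape(-1,1,2).astype(np.float64)
    n=cv2.undistortPoints(g,d['K'],d['distortion']).reshape(h,w,2)
    z=d['depth'].astype(float)
    P=np.dstack([n[...,0]*z,n[...,1]*z,z])-d['t']
    return P@d['R']
def ray(d,px):
    n=cv2.undistortPoints(np.array(px,float).reshape(-1,1,2),d['K'],d['distortion']).reshape(-1,2)
    v=np.c_[n,np.ones(len(n))]@d['R']; return -d['R'].T@d['t'],v
def onplane(d,px,z):
    o,v=ray(d,px); return o+v*((z-o[2])/v[:,2])[:,None]
E
python3 - <<'E'
from h import *
ims=[]
for n in ['side','top']:
    d=cap(n); np.savez(n+'0.npz',**d); ims.append(d['image']); print(n,-d['R'].T@d['t'],d['R'][2],(d['depth']>0).mean())
cv2.imwrite('pics/a.png',np.vstack(ims)[:, :])
cv2.imwrite('pics/side0.png',ims[0]);cv2.imwrite('pics/top0.png',ims[1])
print(r.get_state())
E
```

```text
side [ 0.18493544 -0.88437096  0.69952757] [ 0.30652913  0.82218273 -0.47964096] 0.9961953125
top [0.47285186 0.01052441 1.24638476] [ 0.05022799 -0.01826769 -0.9985707 ] 0.995828125
{'time_s': 0.1, 'joints': array([ 9.03603241e+01,  2.05862774e+01,  6.40604435e-01, -1.65572156e-02,
       -7.01367575e+01, -1.65062492e+01]), 'qd': array([ 0.14799679, -0.07497764,  0.17896125,  0.04501771,  0.01975525,
       -0.03892178]), 'joint_torque': array([-1.48266099e-03, -5.84166527e+01,  2.93747878e+01,  7.01554790e+00,
        1.00657847e-02, -5.52878294e-05]), 'tcp_pos': array([0.18763109, 0.64798204, 0.24474398]), 'eef_rot': array([ 1.79916544e+02, -8.49769820e-03, -1.61515558e+01]), 'contact_force': array([-0.85602486,  0.16158065, -0.11994784]), 'moment': array([ 0.0303369 , -0.03618739,  0.03786072]), 'gripper_width': 0.08778333567335786}
```

View pics/side0.png

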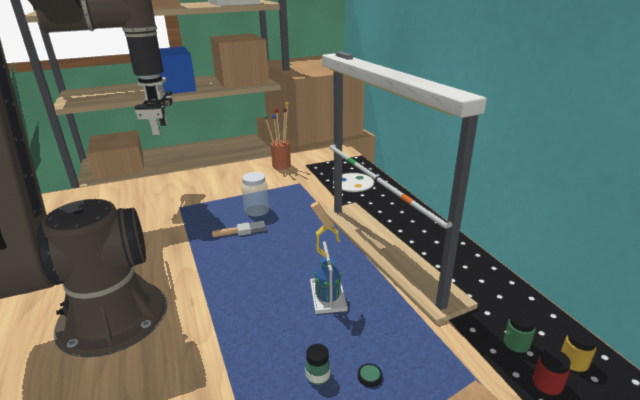

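View pics/top0.png

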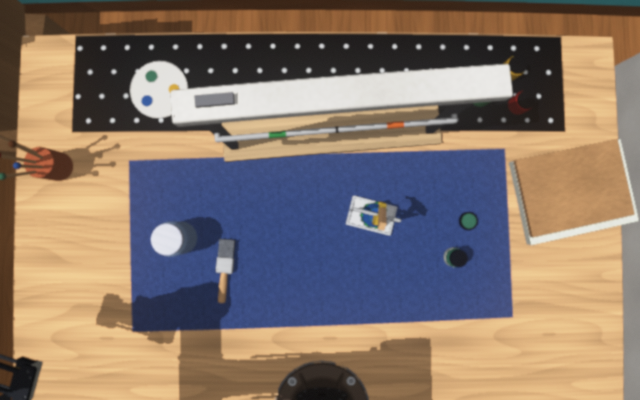

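The side view shows the carrier near (327,280), green band (350,160), orange band (407,200) and lamp above. In the top view the tray is at (372,215), the ring at (337,129) and the green band at (277,134), so green is on the +y half. Next I measure.

```bash
python3 - <<'E'
from h import *
S=dict(np.load('side0.npz'));T=dict(np.load('top0.npz'))
def m(name,d,mask,lo,hi):
    W=world(d); k=mask&(W[...,2]>lo)&(W[...,2]<hi)&(d['depth']>0); P=W[k]
    ys,xs=np.nonzero(k); print(name,k.sum(),'px',xs.mean().round(1) if k.any() else 0,ys.mean().round(1) if k.any() else 0,'med',np.median(P,0).round(4),'min',P.min(0).round(3),'max',P.max(0).round(3)) if k.any() else print(name,'none'); return P,k
box=lambda d,x0,x1,y0,y1:(lambda z:(z.__setitem__((slice(y0,y1),slice(x0,x1)),True),z)[1])(np.zeros(d['depth'].shape,bool))
for n,d in (('S',S),('T',T)):
    hsv=cv2.cvtColor(d['image'],cv2.COLOR_BGR2HSV);h,s,v=[hsv[...,i].astype(int) for i in range(3)]
    d['h'],d['s'],d['v']=h,s,v
T_r=box(T,210,460,110,145)
print('mat',world(T)[300,400],world(T)[180,200])
g=(T['h']>45)&(T['h']<80)&(T['s']>110)&T_r; o=(T['h']<15)&(T['s']>150)&T_r&(np.arange(640)[None]>380)
k=(T['v']<60)&box(T,325,350,123,135)
for nm,mk in(('green',g),('orange',o),('ring',k)):
    m(nm,T,mk,.2,.28); ys,xs=np.nonzero(mk); 
    if len(xs): print('   plane .24',onplane(T,[[xs.mean(),ys.mean()]],.24).round(4), xs.min(),xs.max())
P,k=m('rail T',T,T_r,.225,.26)
c=cv2.fitLine(P[:,:2].astype(np.float32),cv2.DIST_HUBER,0,.01,.01).ravel();print('rail line',c)
P,k=m('railS',S,box(S,325,450,140,230),.225,.26)
bs=box(S,340,360,150,170);gs=(S['h']>40)&(S['h']<85)&(S['s']>100)&bs
m('greenS',S,gs,.2,.28)
m('orangeS',S,(S['h']<15)&(S['s']>150)&box(S,395,420,190,210),.2,.28)
# carrier
B=box(T,335,420,190,245)
P,k=m('tray T',T,B&(T['s']<70)&(T['v']>120),.0,.03)
print(cv2.minAreaRect((P[:,:2]*1000).astype(np.float32)))
P,k=m('handle T',T,B,.215,.30)
if len(P): print(cv2.minAreaRect((P[:,:2]*1000).astype(np.float32)))
P,k=m('yellow T',T,B&(T['h']>18)&(T['h']<32)&(T['s']>120),.12,.22)
P,k=m('handle S',S,box(S,300,350,215,300),.215,.3)
P,k=m('yellow S',S,box(S,300,350,215,300)&(S['h']>18)&(S['h']<32)&(S['s']>120),.10,.23)
P,k=m('tray S',S,box(S,300,360,270,320)&(S['s']<70)&(S['v']>120),.0,.03)
if len(P):print(cv2.minAreaRect((P[:,:2]*1000).astype(np.float32)))
a=cv2.resize(S['image'][210:320,280:380],None,fx=5,fy=5,interpolation=2);b=cv2.resize(T['image'][180:250,320:440],None,fx=5,fy=5,interpolation=2)
b=cv2.resize(b,(a.shape[1]//2*1,int(b.shape[0]*a.shape[1]//2/b.shape[1])))
o=np.zeros((550,800,3),np.uint8);o[:,:500]=a;o[:b.shape[0],500:500+b.shape[1]]=b;cv2.imwrite('pics/c.png',o)
E
```

```text
mat [ 2.74415556e-01 -2.02868426e-01  1.69389015e-04] [0.58392925 0.30795027 0.00520714]
green 59 px 277.0 134.3 med [0.6568 0.0911 0.2472] min [0.652 0.077 0.243] max [0.662 0.106 0.251]
   plane .24 [[0.658  0.0917 0.24  ]] 270 284
orange 85 px 395.2 124.6 med [ 0.6766 -0.1551  0.2457] min [ 0.672 -0.17   0.238] max [ 0.683 -0.14   0.252]
   plane .24 [[ 0.6782 -0.1561  0.24  ]] 388 402
ring none
rail T 1551 px 335.5 128.6 med [ 0.6679 -0.0313  0.2453] min [ 0.644 -0.29   0.226] max [0.713 0.227 0.259]
rail line [ 0.08330154 -0.9965244   0.67863935 -0.15866475]
railS 848 px 388.4 186.5 med [ 0.6683 -0.0976  0.2434] min [ 0.483 -0.288  0.225] max [0.7   0.225 0.259]
greenS 33 px 351.1 160.6 med [0.6512 0.0915 0.2435] min [0.647 0.075 0.236] max [0.658 0.107 0.247]
orangeS 62 px 406.0 198.2 med [ 0.6712 -0.1546  0.2438] min [ 0.668 -0.173  0.235] max [ 0.679 -0.139  0.248]
tray T 712 px 367.6 215.4 med [ 0.49   -0.1061  0.0053] min [ 0.441 -0.205  0.   ] max [ 0.544 -0.065  0.028]
((490.55694580078125, -137.29379272460938), (135.3846435546875, 79.6361083984375), 75.1189956665039)
handle T 154 px 381.3 220.1 med [ 0.4781 -0.1234  0.2506] min [ 0.458 -0.136  0.215] max [ 0.502 -0.113  0.264]
((479.7695007324219, -124.93175506591797), (13.873198509216309, 43.58625030517578), 76.1008529663086)
yellow T 70 px 378.5 212.2 med [ 0.4972 -0.126   0.1868] min [ 0.47  -0.141  0.123] max [ 0.519 -0.116  0.206]
handle S 76 px 323.9 218.0 med [ 0.4815 -0.1331  0.224 ] min [ 0.467 -0.14   0.215] max [ 0.497 -0.124  0.235]
yellow S 165 px 324.5 237.3 med [ 0.4777 -0.1318  0.1835] min [ 0.464 -0.144  0.124] max [ 0.514 -0.117  0.205]
tray S 515 px 327.3 301.6 med [ 0.4724 -0.1628  0.0051] min [ 0.438 -0.195  0.   ] max [ 0.536 -0.05   0.03 ]
((491.706298828125, -123.94318389892578), (134.98524475097656, 78.6191177368164), 74.67045593261719)
```

View pics/c.png

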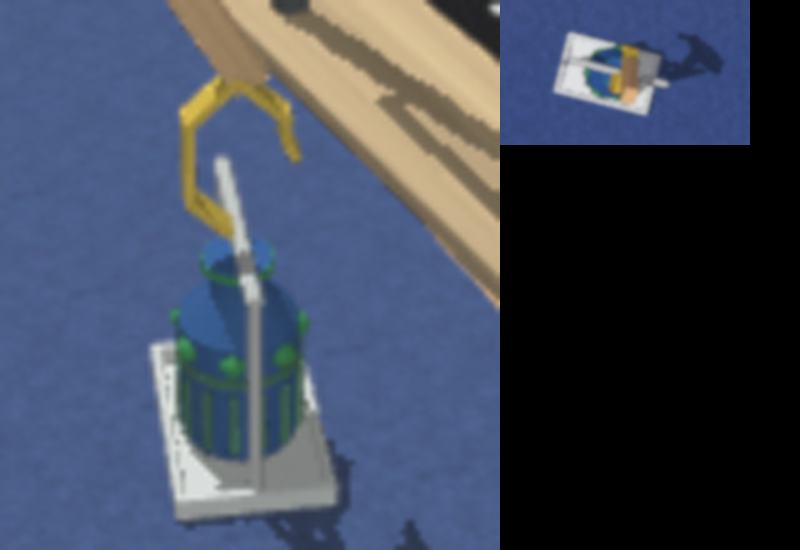

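The carrier's x axis points away from the robot: yaw is about -14°, origin about (0.4926,-0.128), and the hook opens to +x. The handle's upper-surface extent (43.6 mm measured, 43.1 expected) and 14 mm width fit, so the grip point is about (0.477,-0.124,0.239). The rail's yaw is about 4.7°, with the green band at about (0.657,0.0915,0.24). I'll move in high, then lean the tool.

Emit:
step_arm(
  increments=[
    {"tx":20,"ty":-40,"tz":14,"az":0.2,"claw":1},
    {"tx":20,"ty":-40,"tz":14,"az":0.2,"claw":1},
    {"tx":20,"ty":-40,"tz":14,"az":0.2,"claw":1},
    {"tx":20,"ty":-40,"tz":14,"az":0.2,"claw":1},
    {"tx":20,"ty":-40,"tz":14,"az":0.2,"claw":1},
    {"tx":20,"ty":-40,"tz":14,"az":0.2,"claw":1},
    {"tx":20,"ty":-40,"tz":14,"az":0.2,"claw":1},
    {"tx":20,"ty":-40,"tz":14,"az":0.2,"claw":1},
    {"tx":20,"ty":-40,"tz":14,"az":0.2,"claw":1},
    {"tx":20,"ty":-40,"tz":14,"az":0.2,"claw":1},
    {"tx":20,"ty":-40,"tz":14,"az":0.2,"claw":1},
    {"tx":20,"ty":-40,"tz":14,"az":0.2,"claw":1},
  ],
)

```text
$.increments[0]: bad value
```

Emit:
step_arm(
  increments=[
    {"tx":0,"ty":-25,"tz":-3,"ax":-0.6,"ay":-2.42,"claw":1},
    {"tx":0,"ty":-25,"tz":-3,"ax":-0.6,"ay":-2.42,"claw":1},
    {"tx":0,"ty":-25,"tz":-3,"ax":-0.6,"ay":-2.42,"claw":1},
    {"tx":0,"ty":-25,"tz":-3,"ax":-0.6,"ay":-2.42,"claw":1},
    {"tx":0,"ty":-25,"tz":-3,"ax":-0.6,"ay":-2.42,"claw":1},
    {"tx":0,"ty":-25,"tz":-3,"ax":-0.6,"ay":-2.42,"claw":1},
    {"tx":0,"ty":-25,"tz":-3,"ax":-0.6,"ay":-2.42,"claw":1},
    {"tx":0,"ty":-25,"tz":-3,"ax":-0.6,"ay":-2.42,"claw":1},
    {"tx":0,"ty":-25,"tz":-3,"ax":-0.6,"ay":-2.42,"claw":1},
    {"tx":0,"ty":-25,"tz":-3,"ax":-0.6,"ay":-2.42,"claw":1},
    {"tx":0,"ty":-25,"tz":-3,"ax":-0.6,"ay":-2.42,"claw":1},
    {"tx":0,"ty":0,"tz":0,"ax":-0.6,"ay":-2.42,"claw":1},
  ],
)

```text
$.increments[0]: bad value
```

Emit:
step_arm(
  increments=[
    {"tx":20,"ty":-40,"tz":14,"ax":0,"ay":0,"az":0.2,"claw":1},
    {"tx":20,"ty":-40,"tz":14,"ax":0,"ay":0,"az":0.2,"claw":1},
    {"tx":20,"ty":-40,"tz":14,"ax":0,"ay":0,"az":0.2,"claw":1},
    {"tx":20,"ty":-40,"tz":14,"ax":0,"ay":0,"az":0.2,"claw":1},
    {"tx":20,"ty":-40,"tz":14,"ax":0,"ay":0,"az":0.2,"claw":1},
    {"tx":20,"ty":-40,"tz":14,"ax":0,"ay":0,"az":0.2,"claw":1},
    {"tx":20,"ty":-40,"tz":14,"ax":0,"ay":0,"az":0.2,"claw":1},
    {"tx":20,"ty":-40,"tz":14,"ax":0,"ay":0,"az":0.2,"claw":1},
    {"tx":20,"ty":-40,"tz":14,"ax":0,"ay":0,"az":0.2,"claw":1},
    {"tx":20,"ty":-40,"tz":14,"ax":0,"ay":0,"az":0.2,"claw":1},
    {"tx":20,"ty":-40,"tz":14,"ax":0,"ay":0,"az":0.2,"claw":1},
    {"tx":20,"ty":-40,"tz":14,"ax":0,"ay":0,"az":0.2,"claw":1},
  ],
)

```text
time_s: 1.3
tcp_pos: [0.4278, 0.1665, 0.4142]
eef_rot: [-180.0, -0.0, -13.7]
contact_force: [0.7, 0.4, -0.2]
gripper_width: 0.0878
```

Emit:
step_arm(
  increments=[
    {"tx":0,"ty":-25,"tz":-3,"ax":-0.6,"ay":-2.42,"az":0,"claw":1},
    {"tx":0,"ty":-25,"tz":-3,"ax":-0.6,"ay":-2.42,"az":0,"claw":1},
    {"tx":0,"ty":-25,"tz":-3,"ax":-0.6,"ay":-2.42,"az":0,"claw":1},
    {"tx":0,"ty":-25,"tz":-3,"ax":-0.6,"ay":-2.42,"az":0,"claw":1},
    {"tx":0,"ty":-25,"tz":-3,"ax":-0.6,"ay":-2.42,"az":0,"claw":1},
    {"tx":0,"ty":-25,"tz":-3,"ax":-0.6,"ay":-2.42,"az":0,"claw":1},
    {"tx":0,"ty":-25,"tz":-3,"ax":-0.6,"ay":-2.42,"az":0,"claw":1},
    {"tx":0,"ty":-25,"tz":-3,"ax":-0.6,"ay":-2.42,"az":0,"claw":1},
    {"tx":0,"ty":-25,"tz":-3,"ax":-0.6,"ay":-2.42,"az":0,"claw":1},
    {"tx":0,"ty":-25,"tz":-3,"ax":-0.6,"ay":-2.42,"az":0,"claw":1},
    {"tx":0,"ty":-30,"tz":-3,"ax":-0.6,"ay":-2.42,"az":0,"claw":1},
    {"tx":0,"ty":0,"tz":0,"ax":-0.6,"ay":-2.42,"az":0,"claw":1},
  ],
)

```text
time_s: 2.5
tcp_pos: [0.4266, -0.1146, 0.3799]
eef_rot: [179.9, -30.0, -14.0]
contact_force: [0.3, -0.2, 1.0]
gripper_width: 0.0873
```

```bash
python3 - <<'E'
from h import *
d=cap('wrist'); np.savez('w1.npz',**d); cv2.imwrite('pics/w1.png',d['image'])
W=world(d); k=(W[...,2]>.21)&(W[...,2]<.275)&(d['depth']>0)&(abs(W[...,0]-.48)<.05)&(abs(W[...,1]+.125)<.05)
P=W[k]; print(k.sum(),P.min(0),P.max(0)); print(cv2.minAreaRect((P[:,:2]*1000).astype(np.float32)))
for z in (.215,.225,.235,.245,.255):
    q=P[abs(P[:,2]-z)<.003]; print(z,len(q),q.mean(0).round(4) if len(q) else '')
s=r.get_state();print(s['joints'].round(1),s['tcp_pos'],s['eef_rot'])
E
```

```text
511 [ 0.45481592 -0.1379614   0.2100447 ] [ 0.50051866 -0.11503628  0.26306313]
((477.91741943359375, -126.76370239257812), (13.969663619995117, 45.08884811401367), 77.22322082519531)
0.215 25 [ 0.4969 -0.1316  0.2152]
0.225 25 [ 0.4913 -0.1301  0.2252]
0.235 26 [ 0.486  -0.1287  0.2348]
0.245 32 [ 0.4801 -0.1269  0.2454]
0.255 185 [ 0.4632 -0.123   0.2555]
[ 26.6 -27.2 -42.1  23.9 -53.9  38.8] [ 0.42596317 -0.114081    0.37939231] [179.92179063 -30.08941633 -13.99608003]
```

View pics/w1.png

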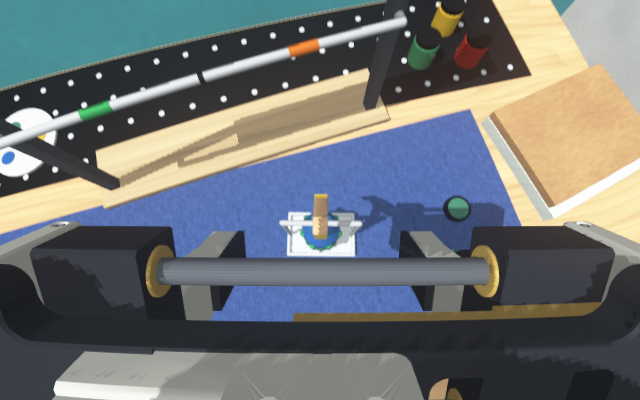

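The wrist view shows the handle at (321,215), the ring at (200,77), the green band at (97,110) and the orange at (303,47). Averaging the two measurements puts the grip point at about (0.475,-0.125,0.239). I'll approach along the handle axis.

Emit:
step_arm(
  increments=[
    {"tx":3,"ty":0,"tz":-24,"ax":0,"ay":0,"az":0,"claw":1},
    {"tx":3,"ty":0,"tz":-24,"ax":0,"ay":0,"az":0,"claw":1},
    {"tx":3,"ty":0,"tz":-24,"ax":0,"ay":0,"az":0,"claw":1},
    {"tx":8,"ty":-2,"tz":-14,"ax":0,"ay":0,"az":0,"claw":1},
    {"tx":8,"ty":-2,"tz":-14,"ax":0,"ay":0,"az":0,"claw":1},
    {"tx":8,"ty":-2,"tz":-14,"ax":0,"ay":0,"az":0,"claw":1},
    {"tx":0,"ty":0,"tz":0,"ax":0,"ay":0,"az":0,"claw":1},
  ],
)

```text
time_s: 3.25
tcp_pos: [0.4603, -0.118, 0.2644]
eef_rot: [179.8, -29.7, -13.7]
contact_force: [-0.2, -0.3, 0.0]
gripper_width: 0.0874
```

```bash
python3 - <<'E'
from h import *
s=r.get_state();print(s['joints'].round(1),s['tcp_pos'],s['eef_rot'])
d=cap('wrist'); np.savez('w2.npz',**d)
W=world(d); k=(W[...,2]>.205)&(W[...,2]<.275)&(d['depth']>0)&(abs(W[...,0]-.48)<.04)&(abs(W[...,1]+.125)<.02)
P=W[k]; print(k.sum(),P.min(0),P.max(0)); print(cv2.minAreaRect((P[:,:2]*1000).astype(np.float32)))
for z in (.215,.225,.235,.245,.255):
    q=P[abs(P[:,2]-z)<.003]; print(z,len(q),q.mean(0).round(4) if len(q) else '')
def pt(u,v):
    o=onplane(d,[[u,v]],.24);return o
w1=dict(np.load('w1.npz'))
hsv=cv2.cvtColor(w1['image'],cv2.COLOR_BGR2HSV).astype(int)
W=world(w1)
yy,xx=np.mgrid[:400,:640]
rail=(W[...,2]>.22)&(W[...,2]<.262)&(W[...,0]>.62)&(abs(W[...,1])<.25)&(w1['depth']>0)
c=cv2.fitLine(W[rail][:,:2].astype(np.float32),cv2.DIST_HUBER,0,.01,.01).ravel();print('rail',c,np.degrees(np.arctan2(-c[0],c[1])),np.median(W[rail],0))
for n,mk in (('g',(hsv[...,0]>45)&(hsv[...,0]<80)&(hsv[...,1]>120)&(xx<160)&(yy<140)),('o',(hsv[...,0]<15)&(hsv[...,1]>150)&(abs(xx-303)<30)&(yy<70)),('k',(hsv[...,2]<70)&(abs(xx-200)<8)&(abs(yy-77)<9))):
    mk&=cv2.erode(cv2.morphologyEx(rail.astype(np.uint8),cv2.MORPH_CLOSE,np.ones((5,5))),np.ones((3,3)))>0
    u,v=xx[mk].mean(),yy[mk].mean(); print(n,mk.sum(),u.round(1),v.round(1),np.median(W[mk],0).round(4),onplane(w1,[[u,v]],.243).round(4))
E
```

```text
[ 19.1 -17.8 -54.1  30.9 -32.   33.9] [ 0.4602708  -0.11801545  0.26438886] [179.75090821 -29.6858118  -13.67704188]
1329 [ 0.45991611 -0.13949241  0.20502211] [ 0.50379632 -0.11597545  0.26307137]
((482.2197265625, -127.64763641357422), (14.485575675964355, 42.831199645996094), 75.73594665527344)
0.215 58 [ 0.497  -0.1317  0.2152]
0.225 66 [ 0.4916 -0.1302  0.225 ]
0.235 78 [ 0.4859 -0.1286  0.2352]
0.245 99 [ 0.4804 -0.1274  0.2451]
0.255 275 [ 0.4681 -0.1244  0.2561]
rail [ 0.08165208 -0.9966609   0.66238344 -0.02913535] -175.31645 [ 0.66243381 -0.00626982  0.24349832]
g 306 95.1 111.6 [0.652  0.091  0.2442] [[0.653  0.0914 0.243 ]]
o 293 303.9 48.5 [ 0.6721 -0.1556  0.2445] [[ 0.6734 -0.1558  0.243 ]]
k 46 201.0 78.5 [ 0.6621 -0.0332  0.2437] [[ 0.6629 -0.0331  0.243 ]]
```

j3 is near its limit (-54 against -58), so I'll lean 4° less. The pinch is along y, so that doesn't affect the grip. Then I'll finish the approach.

Emit:
step_arm(
  increments=[
    {"tx":3,"ty":-2,"tz":-5,"ax":0.33,"ay":1.3,"az":0,"claw":1},
    {"tx":3,"ty":-2,"tz":-6,"ax":0.33,"ay":1.3,"az":0,"claw":1},
    {"tx":3,"ty":-2,"tz":-6,"ax":0.33,"ay":1.3,"az":0,"claw":1},
    {"tx":3.5,"ty":-1.5,"tz":-6,"ax":0,"ay":0,"az":0,"claw":1},
    {"tx":0,"ty":0,"tz":0,"ax":0,"ay":0,"az":0,"claw":1},
  ],
)

```text
time_s: 3.8
tcp_pos: [0.4733, -0.125, 0.2434]
eef_rot: [179.9, -25.9, -13.7]
contact_force: [-0.0, 0.0, -0.4]
gripper_width: 0.0876
```

```bash
python3 - <<'E'
from h import *
s=r.get_state();print(s['joints'].round(1),s['tcp_pos'],s['eef_rot'],s['contact_force'])
E
```

```text
[ 16.4 -12.8 -50.3  24.5 -32.2  41.3] [ 0.47329853 -0.12501053  0.24337777] [179.92385107 -25.88719587 -13.73333626] [-0.03006946  0.02237272 -0.36065219]
```

Emit:
step_arm(
  increments=[
    {"tx":0,"ty":0,"tz":0,"ax":0,"ay":0,"az":0,"claw":-1},
    {"tx":0,"ty":0,"tz":0,"ax":0,"ay":0,"az":0,"claw":-1},
    {"tx":0,"ty":0,"tz":0,"ax":0,"ay":0,"az":0,"claw":-1},
    {"tx":0,"ty":0,"tz":0,"ax":0,"ay":0,"az":0,"claw":-1},
    {"tx":0,"ty":0,"tz":0,"ax":0,"ay":0,"az":0,"claw":-1},
    {"tx":0,"ty":0,"tz":0,"ax":0,"ay":0,"az":0,"claw":-1},
    {"tx":0,"ty":0,"tz":0,"ax":0,"ay":0,"az":0,"claw":-1},
    {"tx":0,"ty":0,"tz":0,"ax":0,"ay":0,"az":0,"claw":-1},
  ],
  newtons=45,
)

```text
time_s: 4.6
tcp_pos: [0.4732, -0.1252, 0.2435]
eef_rot: [179.9, -25.9, -13.7]
contact_force: [-0.0, 0.3, 0.3]
gripper_width: 0.0288
```

Emit:
step_arm(
  increments=[
    {"tx":0,"ty":0,"tz":0,"ax":0,"ay":0,"az":0,"claw":-1},
    {"tx":0,"ty":0,"tz":0,"ax":0,"ay":0,"az":0,"claw":-1},
    {"tx":0,"ty":0,"tz":0,"ax":0,"ay":0,"az":0,"claw":-1},
    {"tx":0,"ty":0,"tz":0,"ax":0,"ay":0,"az":0,"claw":-1},
    {"tx":0,"ty":0,"tz":0,"ax":0,"ay":0,"az":0,"claw":-1},
  ],
)

```text
time_s: 5.1
tcp_pos: [0.4732, -0.1251, 0.2435]
eef_rot: [179.9, -25.9, -13.7]
contact_force: [-0.5, 1.5, 0.7]
gripper_width: 0.0141
```

Gripped at 14.1 mm, which matches the handle. Now I lift, square up to the rail and stop short of it at entry height.

Emit:
step_arm(
  increments=[
    {"tx":0,"ty":0,"tz":10,"ax":0,"ay":0,"az":0,"claw":-1},
    {"tx":0,"ty":0,"tz":20,"ax":0,"ay":0,"az":0,"claw":-1},
    {"tx":0,"ty":0,"tz":20,"ax":0,"ay":0,"az":0,"claw":-1},
    {"tx":5,"ty":5,"tz":20,"ax":0,"ay":0,"az":1.5,"claw":-1},
    {"tx":10,"ty":10,"tz":15,"ax":0,"ay":0,"az":2.5,"claw":-1},
    {"tx":15,"ty":12,"tz":10,"ax":0,"ay":0,"az":2.5,"claw":-1},
    {"tx":15,"ty":12,"tz":4,"ax":0,"ay":0,"az":2.5,"claw":-1},
    {"tx":15,"ty":12,"tz":0,"ax":0,"ay":0,"az":2.5,"claw":-1},
    {"tx":15,"ty":12,"tz":0,"ax":0,"ay":0,"az":2.5,"claw":-1},
    {"tx":15,"ty":12,"tz":0,"ax":0,"ay":0,"az":2.5,"claw":-1},
    {"tx":8,"ty":6,"tz":0,"ax":0,"ay":0,"az":1.8,"claw":-1},
    {"tx":5,"ty":4,"tz":0,"ax":0,"ay":0,"az":0,"claw":-1},
  ],
)

```text
time_s: 6.3
tcp_pos: [0.5761, -0.04, 0.3408]
eef_rot: [179.9, -25.7, 4.5]
contact_force: [0.1, -0.6, -4.4]
gripper_width: 0.014
```

Emit:
step_arm(
  increments=[
    {"tx":0,"ty":0,"tz":0,"ax":0,"ay":0,"az":0,"claw":-1},
    {"tx":0,"ty":0,"tz":0,"ax":0,"ay":0,"az":0,"claw":-1},
  ],
)

```text
time_s: 6.5
tcp_pos: [0.5755, -0.0404, 0.3417]
eef_rot: [179.9, -25.8, 4.5]
contact_force: [-0.7, -0.0, -3.4]
gripper_width: 0.0138
```

```bash
cat > look.py <<'E'
import sys
from h import *
n=sys.argv[1]
s=r.get_state();print(s['joints'].round(1),s['tcp_pos'].round(4),s['eef_rot'].round(2),s['contact_force'].round(2),s['gripper_width'],s['time_s'])
S=cap('side');T=cap('top')
np.savez(n+'s.npz',**S);np.savez(n+'t.npz',**T)
a=cv2.resize(S['image'][120:300,280:440],None,fx=3,fy=3,interpolation=2)
b=cv2.resize(T['image'][90:250,240:420],(320,284))
o=np.zeros((540,800,3),np.uint8);o[:,:480]=a;o[:284,480:]=b;cv2.imwrite(f'pics/{n}.png',o)
hsv=cv2.cvtColor(S['image'],cv2.COLOR_BGR2HSV).astype(int);W=world(S)
near=(np.linalg.norm(W[...,:2]-s['tcp_pos'][:2],axis=-1)<.09)
k=(hsv[...,0]>18)&(hsv[...,0]<32)&(hsv[...,1]>130)&(W[...,2]>.15)&near
P=W[k];
if len(P): print('yellow',len(P),P.min(0).round(3),P.max(0).round(3),np.median(P,0).round(3))
k=(hsv[...,1]<70)&(hsv[...,2]>110)&(W[...,2]<s['tcp_pos'][2]-.21)&(W[...,2]>.04)&near
P=W[k]
if len(P)>20:
    print('tray',len(P),P.min(0).round(3),P.max(0).round(3)); print(cv2.minAreaRect((P[:,:2]*1000).astype(np.float32)))
    q=np.percentile(P[:,2],[2,50,98]);print(q)
E
python3 look.py p1
```

```text
[ 19.5  -6.4 -26.7   9.2 -45.1  69.9] [ 0.5755 -0.0404  0.3417] [179.92 -25.8    4.52] [-0.72 -0.   -3.41] 0.013792940462854257 6.5
yellow 176 [ 0.566 -0.051  0.219] [ 0.617 -0.032  0.304] [ 0.577 -0.044  0.278]
tray 499 [ 0.549 -0.102  0.097] [0.634 0.019 0.132]
((590.6644897460938, -40.46331024169922), (76.38584899902344, 120.69430541992188), 4.978627681732178)
[0.09854111 0.10337596 0.1199058 ]
```

View pics/p1.png

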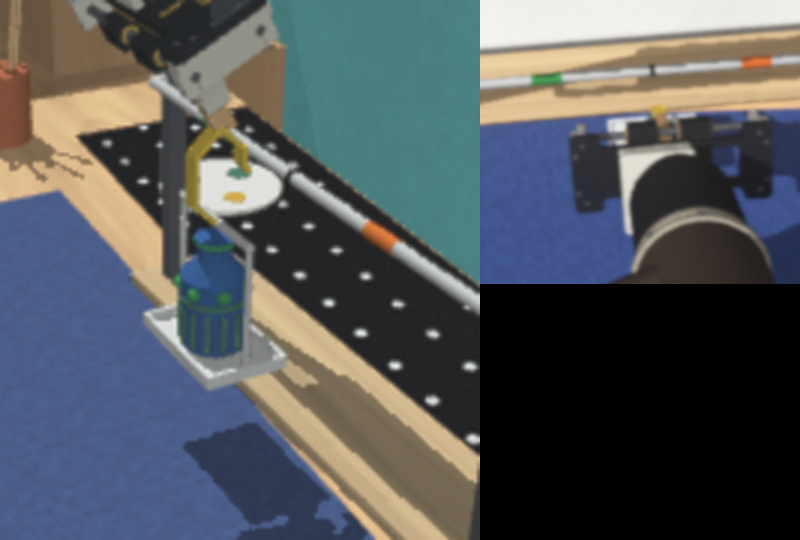

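The carrier hangs level with its yaw within 0.3° of the rail's and the rail level with the gap (rail ring at about (288,172) in the picture). I'll go in under the lamp and check before lowering.

Emit:
step_arm(
  increments=[
    {"tx":8,"ty":0.7,"tz":0,"ax":0,"ay":0,"az":0,"claw":-1},
    {"tx":10,"ty":0.8,"tz":0,"ax":0,"ay":0,"az":0,"claw":-1},
    {"tx":10,"ty":0.8,"tz":0,"ax":0,"ay":0,"az":0,"claw":-1},
    {"tx":10,"ty":0.8,"tz":0,"ax":0,"ay":0,"az":0,"claw":-1},
    {"tx":10,"ty":0.8,"tz":0,"ax":0,"ay":0,"az":0,"claw":-1},
    {"tx":10,"ty":0.8,"tz":0,"ax":0,"ay":0,"az":0,"claw":-1},
    {"tx":10,"ty":0.8,"tz":0,"ax":0,"ay":0,"az":0,"claw":-1},
    {"tx":7,"ty":0.5,"tz":0,"ax":0,"ay":0,"az":0,"claw":-1},
    {"tx":0,"ty":0,"tz":0,"ax":0,"ay":0,"az":0,"claw":-1},
    {"tx":0,"ty":0,"tz":0,"ax":0,"ay":0,"az":0,"claw":-1},
  ],
)

```text
time_s: 7.6
tcp_pos: [0.6511, -0.0342, 0.3422]
eef_rot: [179.9, -25.9, 4.6]
contact_force: [-0.1, 0.0, -4.4]
gripper_width: 0.0138
```

```bash
python3 look.py p2
```

```text
[ 17.1   1.4 -18.7   7.8 -44.9  73.1] [ 0.6511 -0.0342  0.3422] [179.94 -25.85   4.55] [-0.08  0.04 -4.37] 0.013826825839491675 7.6
yellow 171 [ 0.641 -0.045  0.222] [ 0.691 -0.025  0.304] [ 0.651 -0.038  0.277]
tray 471 [ 0.625 -0.096  0.097] [0.709 0.029 0.131]
((665.6101684570312, -32.76172637939453), (76.82416534423828, 125.14289855957031), 5.778305530548096)
[0.09837779 0.10429419 0.11991686]
```

View pics/p2.png

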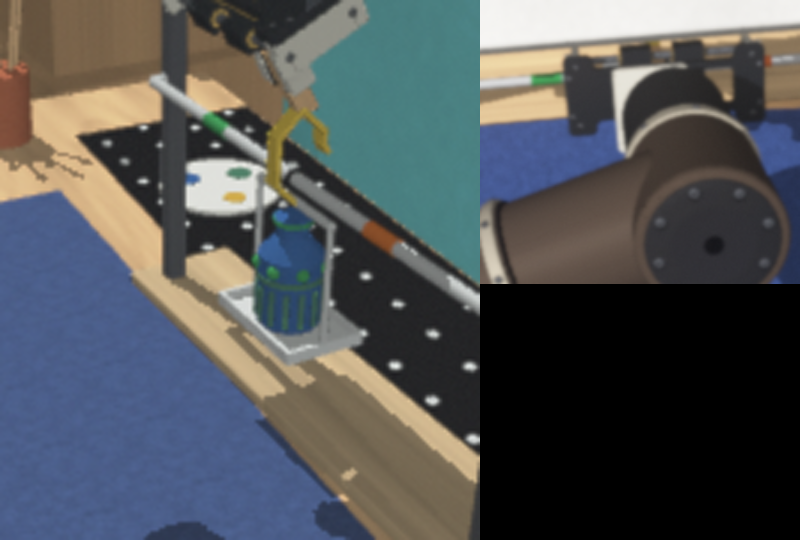

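The rail runs through the hook's gap, clear of the stem and the cross bar. Lowering.

Emit:
step_arm(
  increments=[
    {"tx":0,"ty":0,"tz":-8,"ax":0,"ay":0,"az":0,"claw":-1},
    {"tx":0,"ty":0,"tz":-10,"ax":0,"ay":0,"az":0,"claw":-1},
    {"tx":0,"ty":0,"tz":-10,"ax":0,"ay":0,"az":0,"claw":-1},
    {"tx":0,"ty":0,"tz":-8,"ax":0,"ay":0,"az":0,"claw":-1},
    {"tx":0,"ty":0,"tz":-5,"ax":0,"ay":0,"az":0,"claw":-1},
    {"tx":0,"ty":0,"tz":-3,"ax":0,"ay":0,"az":0,"claw":-1},
    {"tx":0,"ty":0,"tz":-1,"ax":0,"ay":0,"az":0,"claw":-1},
    {"tx":0,"ty":0,"tz":0,"ax":0,"ay":0,"az":0,"claw":-1},
  ],
)

```text
time_s: 8.5
tcp_pos: [0.6514, -0.0341, 0.2977]
eef_rot: [179.9, -25.9, 4.6]
contact_force: [-0.2, 1.1, -5.2]
gripper_width: 0.0136
```

Emit:
step_arm(
  increments=[
    {"tx":0,"ty":0,"tz":-1,"ax":0,"ay":0,"az":0,"claw":-1},
    {"tx":0,"ty":0,"tz":-1,"ax":0,"ay":0,"az":0,"claw":-1},
    {"tx":0,"ty":0,"tz":0,"ax":0,"ay":0,"az":0,"claw":-1},
  ],
)

```text
time_s: 8.8
tcp_pos: [0.6512, -0.0342, 0.2956]
eef_rot: [179.9, -25.9, 4.6]
contact_force: [-0.2, -0.7, -3.3]
gripper_width: 0.0138
```

Emit:
step_arm(
  increments=[
    {"tx":0,"ty":0,"tz":-1,"ax":0,"ay":0,"az":0,"claw":-1},
    {"tx":0,"ty":0,"tz":-0.5,"ax":0,"ay":0,"az":0,"claw":-1},
    {"tx":0,"ty":0,"tz":0,"ax":0,"ay":0,"az":0,"claw":-1},
    {"tx":0,"ty":0,"tz":0,"ax":0,"ay":0,"az":0,"claw":-1},
  ],
)

```text
time_s: 9.2
tcp_pos: [0.6513, -0.0341, 0.2942]
eef_rot: [179.9, -25.9, 4.6]
contact_force: [0.0, 0.6, -3.8]
gripper_width: 0.0138
```

Emit:
step_arm(
  increments=[
    {"tx":0,"ty":0,"tz":-1,"ax":0,"ay":0,"az":0,"claw":-1},
    {"tx":0,"ty":0,"tz":0,"ax":0,"ay":0,"az":0,"claw":-1},
    {"tx":0,"ty":0,"tz":0,"ax":0,"ay":0,"az":0,"claw":-1},
  ],
)

```text
time_s: 9.5
tcp_pos: [0.6515, -0.0341, 0.2939]
eef_rot: [179.9, -26.0, 4.6]
contact_force: [-2.6, -0.1, 2.7]
gripper_width: 0.0138
```

Emit:
step_arm(
  increments=[
    {"tx":0,"ty":0,"tz":-1,"ax":0,"ay":0,"az":0,"claw":-1},
    {"tx":0,"ty":0,"tz":0,"ax":0,"ay":0,"az":0,"claw":-1},
    {"tx":0,"ty":0,"tz":0,"ax":0,"ay":0,"az":0,"claw":-1},
  ],
)

```text
time_s: 9.8
tcp_pos: [0.6516, -0.0342, 0.2938]
eef_rot: [179.9, -26.0, 4.6]
contact_force: [-7.2, 1.0, 7.9]
gripper_width: 0.0136
```

Contact is on the +x roof face only (Fx −7 N), so I'll ease about 1.5 mm in −x to centre the V.

Emit:
step_arm(
  increments=[
    {"tx":-1,"ty":0,"tz":0,"ax":0,"ay":0,"az":0,"claw":-1},
    {"tx":0,"ty":0,"tz":0,"ax":0,"ay":0,"az":0,"claw":-1},
    {"tx":0,"ty":0,"tz":0,"ax":0,"ay":0,"az":0,"claw":-1},
  ],
)

```text
time_s: 10.1
tcp_pos: [0.6512, -0.0341, 0.2936]
eef_rot: [179.9, -26.1, 4.6]
contact_force: [-1.7, -1.4, 6.6]
gripper_width: 0.0139
```

Emit:
step_arm(
  increments=[
    {"tx":-0.7,"ty":0,"tz":0,"ax":0,"ay":0,"az":0,"claw":-1},
    {"tx":0,"ty":0,"tz":0,"ax":0,"ay":0,"az":0,"claw":-1},
    {"tx":0,"ty":0,"tz":0,"ax":0,"ay":0,"az":0,"claw":-1},
  ],
)

```text
time_s: 10.4
tcp_pos: [0.6509, -0.034, 0.2935]
eef_rot: [179.9, -26.1, 4.6]
contact_force: [4.0, -2.2, 5.5]
gripper_width: 0.0136
```

Seated on both roof faces: Fx swings sign while z holds. Now I slide 124 mm toward the green band along the rail direction (−0.082, 0.997), keeping light pressure.

Emit:
step_arm(
  increments=[
    {"tx":0.4,"ty":0,"tz":0,"ax":0,"ay":0,"az":0,"claw":-1},
    {"tx":-0.25,"ty":3,"tz":0,"ax":0,"ay":0,"az":0,"claw":-1},
    {"tx":-0.5,"ty":6,"tz":0,"ax":0,"ay":0,"az":0,"claw":-1},
    {"tx":-0.5,"ty":6,"tz":0,"ax":0,"ay":0,"az":0,"claw":-1},
    {"tx":-0.5,"ty":6,"tz":0,"ax":0,"ay":0,"az":0,"claw":-1},
    {"tx":-0.5,"ty":6,"tz":0,"ax":0,"ay":0,"az":0,"claw":-1},
    {"tx":-0.5,"ty":6,"tz":0,"ax":0,"ay":0,"az":0,"claw":-1},
    {"tx":-0.5,"ty":6,"tz":0,"ax":0,"ay":0,"az":0,"claw":-1},
    {"tx":0,"ty":0,"tz":0,"ax":0,"ay":0,"az":0,"claw":-1},
  ],
)

```text
time_s: 11.3
tcp_pos: [0.6473, 0.0057, 0.2935]
eef_rot: [180.0, -26.0, 4.6]
contact_force: [-3.9, 4.0, 9.2]
gripper_width: 0.0141
```

Emit:
step_arm(
  increments=[
    {"tx":-1,"ty":5,"tz":0,"ax":0,"ay":0,"az":0,"claw":-1},
    {"tx":-0.5,"ty":6,"tz":0,"ax":0,"ay":0,"az":0,"claw":-1},
    {"tx":-0.5,"ty":6,"tz":0,"ax":0,"ay":0,"az":0,"claw":-1},
    {"tx":-0.5,"ty":6,"tz":0,"ax":0,"ay":0,"az":0,"claw":-1},
    {"tx":-0.5,"ty":6,"tz":0,"ax":0,"ay":0,"az":0,"claw":-1},
    {"tx":-0.5,"ty":6,"tz":0,"ax":0,"ay":0,"az":0,"claw":-1},
    {"tx":-0.5,"ty":6,"tz":0,"ax":0,"ay":0,"az":0,"claw":-1},
    {"tx":0,"ty":0,"tz":0,"ax":0,"ay":0,"az":0,"claw":-1},
  ],
)

```text
time_s: 12.1
tcp_pos: [0.6427, 0.046, 0.2935]
eef_rot: [180.0, -26.0, 4.6]
contact_force: [-8.2, 2.5, 12.4]
gripper_width: 0.0139
```

Emit:
step_arm(
  increments=[
    {"tx":-1.4,"ty":4,"tz":0.3,"ax":0,"ay":0,"az":0,"claw":-1},
    {"tx":-0.6,"ty":6,"tz":0,"ax":0,"ay":0,"az":0,"claw":-1},
    {"tx":-0.6,"ty":6,"tz":0,"ax":0,"ay":0,"az":0,"claw":-1},
    {"tx":-0.6,"ty":6,"tz":0,"ax":0,"ay":0,"az":0,"claw":-1},
    {"tx":-0.6,"ty":6,"tz":0,"ax":0,"ay":0,"az":0,"claw":-1},
    {"tx":-0.6,"ty":6,"tz":0,"ax":0,"ay":0,"az":0,"claw":-1},
    {"tx":-0.5,"ty":6,"tz":0,"ax":0,"ay":0,"az":0,"claw":-1},
    {"tx":-0.3,"ty":4,"tz":0,"ax":0,"ay":0,"az":0,"claw":-1},
    {"tx":0,"ty":0,"tz":0,"ax":0,"ay":0,"az":0,"claw":-1},
    {"tx":0,"ty":0,"tz":0,"ax":0,"ay":0,"az":0,"claw":-1},
  ],
)

```text
time_s: 13.1
tcp_pos: [0.6377, 0.0893, 0.2934]
eef_rot: [179.9, -26.0, 4.6]
contact_force: [0.5, -4.8, 8.6]
gripper_width: 0.0135
```

```bash
python3 look.py p3; python3 - <<'E'
from h import *
S=dict(np.load('p3s.npz'));hsv=cv2.cvtColor(S['image'],cv2.COLOR_BGR2HSV).astype(int);W=world(S)
k=(hsv[...,0]>40)&(hsv[...,0]<85)&(hsv[...,1]>100)&(W[...,2]>.22)&(W[...,2]<.26)&(abs(W[...,0]-.655)<.02)&(abs(W[...,1]-.09)<.06)
print('green',k.sum(),W[k][:,1].min() if k.any() else 0,W[k][:,1].max() if k.any() else 0)
E
```

```text
[ 31.    2.1 -28.7  19.  -37.2  50.6] [0.6377 0.0893 0.2934] [179.88 -25.95   4.56] [ 0.5  -4.84  8.6 ] 0.013506301084520283 13.1
yellow 100 [0.629 0.077 0.19 ] [0.674 0.098 0.254] [0.634 0.085 0.235]
tray 386 [0.611 0.029 0.048] [0.696 0.148 0.082]
((654.3546752929688, 90.15021514892578), (78.44023132324219, 120.4251708984375), 4.607700347900391)
[0.04974189 0.0556465  0.07340423]
green 10 0.07562251778842273 0.09028888895711037
```

View pics/p3.png

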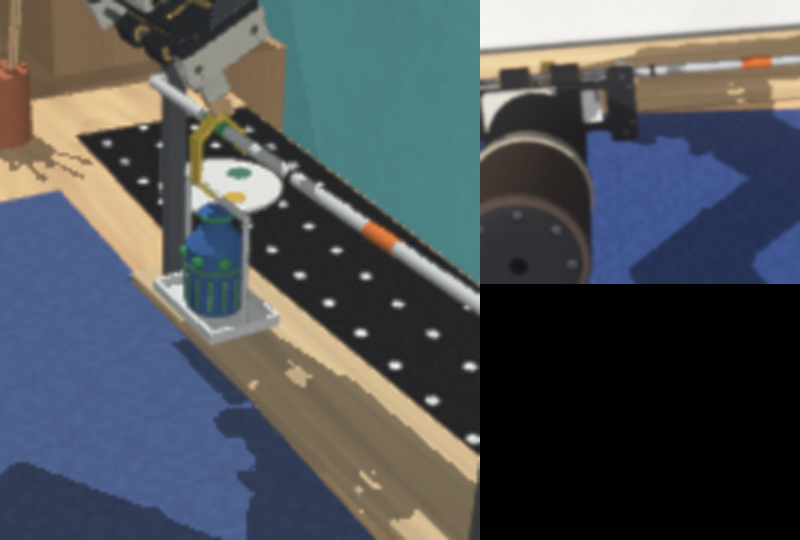

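The tray centre is at y = 0.090 and the green band at 0.0913, so the hook is inside the band and seated. I'll unload slightly, then open.

Emit:
step_arm(
  increments=[
    {"tx":0,"ty":0,"tz":0.4,"ax":0,"ay":0,"az":0,"claw":-1},
    {"tx":0,"ty":0,"tz":0.3,"ax":0,"ay":0,"az":0,"claw":-1},
    {"tx":0,"ty":0,"tz":0,"ax":0,"ay":0,"az":0,"claw":-1},
  ],
  newtons=30,
)

```text
time_s: 13.5
tcp_pos: [0.6376, 0.0894, 0.2935]
eef_rot: [179.9, -25.9, 4.6]
contact_force: [2.3, -3.9, 6.1]
gripper_width: 0.0138
```

Emit:
step_arm(
  increments=[
    {"tx":0,"ty":0,"tz":0,"ax":0,"ay":0,"az":0,"claw":-0.2},
    {"tx":0,"ty":0,"tz":0,"ax":0,"ay":0,"az":0,"claw":-0.2},
    {"tx":0,"ty":0,"tz":0,"ax":0,"ay":0,"az":0,"claw":-0.2},
    {"tx":0,"ty":0,"tz":0,"ax":0,"ay":0,"az":0,"claw":-0.2},
    {"tx":0,"ty":0,"tz":0,"ax":0,"ay":0,"az":0,"claw":-0.2},
    {"tx":0,"ty":0,"tz":0,"ax":0,"ay":0,"az":0,"claw":-0.2},
    {"tx":0,"ty":0,"tz":0,"ax":0,"ay":0,"az":0,"claw":-0.2},
  ],
)

```text
time_s: 14.2
tcp_pos: [0.6374, 0.0899, 0.293]
eef_rot: [179.9, -25.9, 4.6]
contact_force: [-0.4, 0.5, 0.1]
gripper_width: 0.0352
```

Emit:
step_arm(
  increments=[
    {"tx":-5,"ty":-0.4,"tz":10,"ax":0,"ay":0,"az":0,"claw":0},
    {"tx":-10,"ty":-0.8,"tz":20,"ax":0,"ay":0,"az":0,"claw":0},
    {"tx":-10,"ty":-0.8,"tz":20,"ax":0,"ay":0,"az":0,"claw":0},
    {"tx":-20,"ty":-1.5,"tz":10,"ax":0,"ay":0,"az":0,"claw":0},
    {"tx":-25,"ty":-2,"tz":0,"ax":0,"ay":0,"az":0,"claw":0},
    {"tx":-25,"ty":-2,"tz":0,"ax":0,"ay":0,"az":0,"claw":0},
    {"tx":-25,"ty":-2,"tz":0,"ax":0,"ay":0,"az":0,"claw":0},
    {"tx":-15,"ty":-1,"tz":0,"ax":0,"ay":0,"az":0,"claw":0},
    {"tx":0,"ty":0,"tz":0,"ax":0,"ay":0,"az":0,"claw":0},
  ],
)

```text
time_s: 15.1
tcp_pos: [0.5009, 0.0789, 0.3544]
eef_rot: [-180.0, -26.0, 4.6]
contact_force: [0.7, 0.9, -0.1]
gripper_width: 0.0438
```

```bash
cat > fin.py <<'E'
from h import *
s=r.get_state();print(s['tcp_pos'].round(3),s['time_s'],s['contact_force'].round(2))
for i in range(2):
    S=cap('side');hsv=cv2.cvtColor(S['image'],cv2.COLOR_BGR2HSV).astype(int);W=world(S)
    near=np.linalg.norm(W[...,:2]-[.655,.09],axis=-1)<.09
    k=(hsv[...,1]<70)&(hsv[...,2]>110)&(W[...,2]<.082)&(W[...,2]>.035)&near;P=W[k]
    print('tray',k.sum(),cv2.minAreaRect((P[:,:2]*1000).astype(np.float32)),np.median(P,0).round(4))
    k=(hsv[...,0]>18)&(hsv[...,0]<32)&(hsv[...,1]>130)&(W[...,2]>.15)&near;P=W[k]
    print('yellow',k.sum(),P.min(0).round(3),P.max(0).round(3),np.median(P,0).round(3))
T=cap('top')
a=cv2.resize(S['image'][120:300,280:440],None,fx=3,fy=3,interpolation=2)
o=np.zeros((540,800,3),np.uint8);o[:,:480]=a;o[:284,480:]=cv2.resize(T['image'][90:250,240:420],(320,284));o[284:484,480:]=cv2.resize(T['image'],(320,200));cv2.imwrite('pics/fin.png',o)
E
python3 fin.py
```

```text
[0.501 0.079 0.354] 15.1 [ 0.67  0.86 -0.08]
tray 370 ((656.2750244140625, 90.27032470703125), (77.71615600585938, 123.58586883544922), 4.123440265655518) [0.6405 0.0586 0.056 ]
yellow 110 [0.629 0.077 0.193] [0.672 0.099 0.252] [0.633 0.086 0.234]
tray 371 ((655.9122314453125, 91.83924102783203), (78.06251525878906, 124.11404418945312), 4.557194709777832) [0.6408 0.0587 0.0557]
yellow 109 [0.628 0.076 0.191] [0.67  0.098 0.254] [0.633 0.086 0.233]
```

View pics/fin.png

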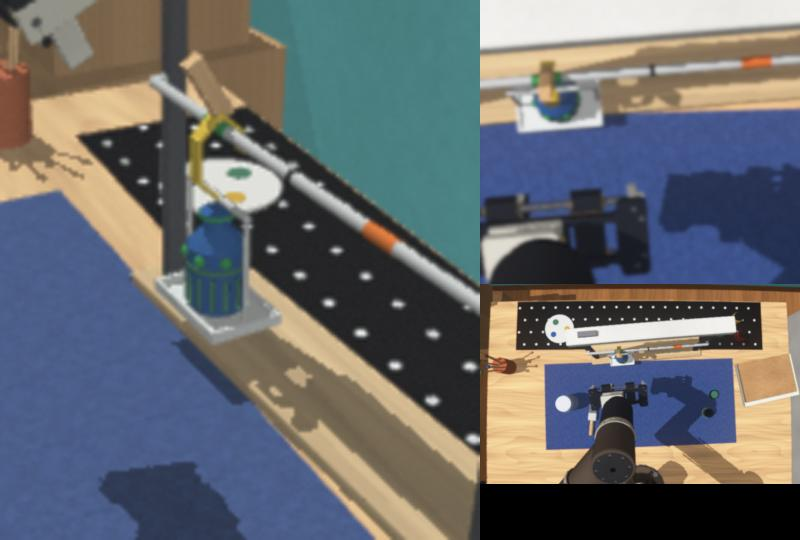

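The carrier hangs free on the green band (picture (220,127)), level, with the gripper clear and the bystanders in place. I'll let any rocking die out and check once more.

Emit:
step_arm(
  increments=[
    {"tx":-5,"ty":0,"tz":0,"ax":0,"ay":0,"az":0,"claw":0},
    {"tx":0,"ty":0,"tz":0,"ax":0,"ay":0,"az":0,"claw":0},
    {"tx":0,"ty":0,"tz":0,"ax":0,"ay":0,"az":0,"claw":0},
    {"tx":0,"ty":0,"tz":0,"ax":0,"ay":0,"az":0,"claw":0},
    {"tx":0,"ty":0,"tz":0,"ax":0,"ay":0,"az":0,"claw":0},
    {"tx":0,"ty":0,"tz":0,"ax":0,"ay":0,"az":0,"claw":0},
    {"tx":0,"ty":0,"tz":0,"ax":0,"ay":0,"az":0,"claw":0},
    {"tx":0,"ty":0,"tz":0,"ax":0,"ay":0,"az":0,"claw":0},
    {"tx":0,"ty":0,"tz":0,"ax":0,"ay":0,"az":0,"claw":0},
    {"tx":0,"ty":0,"tz":0,"ax":0,"ay":0,"az":0,"claw":0},
    {"tx":0,"ty":0,"tz":0,"ax":0,"ay":0,"az":0,"claw":0},
    {"tx":0,"ty":0,"tz":0,"ax":0,"ay":0,"az":0,"claw":0},
  ],
)

```text
time_s: 16.45
tcp_pos: [0.4975, 0.0794, 0.3531]
eef_rot: [179.9, -25.9, 4.6]
contact_force: [0.3, 0.4, -0.3]
gripper_width: 0.0437
```

Emit:
step_arm(
  increments=[
    {"tx":0,"ty":0,"tz":0,"ax":0,"ay":0,"az":0,"claw":0},
    {"tx":0,"ty":0,"tz":0,"ax":0,"ay":0,"az":0,"claw":0},
    {"tx":0,"ty":0,"tz":0,"ax":0,"ay":0,"az":0,"claw":0},
    {"tx":0,"ty":0,"tz":0,"ax":0,"ay":0,"az":0,"claw":0},
    {"tx":0,"ty":0,"tz":0,"ax":0,"ay":0,"az":0,"claw":0},
    {"tx":0,"ty":0,"tz":0,"ax":0,"ay":0,"az":0,"claw":0},
    {"tx":0,"ty":0,"tz":0,"ax":0,"ay":0,"az":0,"claw":0},
    {"tx":0,"ty":0,"tz":0,"ax":0,"ay":0,"az":0,"claw":0},
    {"tx":0,"ty":0,"tz":0,"ax":0,"ay":0,"az":0,"claw":0},
    {"tx":0,"ty":0,"tz":0,"ax":0,"ay":0,"az":0,"claw":0},
    {"tx":0,"ty":0,"tz":0,"ax":0,"ay":0,"az":0,"claw":0},
    {"tx":0,"ty":0,"tz":0,"ax":0,"ay":0,"az":0,"claw":0},
  ],
)

```text
time_s: 17.65
tcp_pos: [0.4975, 0.0794, 0.3531]
eef_rot: [179.9, -25.9, 4.6]
contact_force: [-0.4, -0.2, 0.4]
gripper_width: 0.0435
```

```bash
python3 fin.py; python3 - <<'E'
from h import *
# motion check: image differences in the carrier region over a few frames; green either side of hook
I=[cap('side')['image'][120:300,330:385].astype(int) for _ in range(4)]
print([float(abs(I[i]-I[0]).mean().round(2)) for i in range(4)])
T=cap('top');W=world(T);hsv=cv2.cvtColor(T['image'],cv2.COLOR_BGR2HSV).astype(int)
k=(W[...,2]>.235)&(W[...,2]<.30)&(abs(W[...,0]-.64)<.05)&(abs(W[...,1]-.09)<.03)&(hsv[...,0]<32)&(hsv[...,1]>70)
P=W[k];print('hook/handle top',k.sum(),P.min(0).round(3),P.max(0).round(3),cv2.minAreaRect((P[:,:2]*1000).astype(np.float32)))
E
```

```text
[0.497 0.079 0.353] 17.65 [-0.42 -0.21  0.43]
tray 369 ((656.3457641601562, 90.60846710205078), (78.35468292236328, 121.82905578613281), 4.319592475891113) [0.6409 0.0586 0.0559]
yellow 109 [0.628 0.079 0.192] [0.673 0.099 0.253] [0.634 0.086 0.234]
tray 369 ((656.5621948242188, 89.17953491210938), (79.53974914550781, 120.50048828125), 3.086855173110962) [0.6403 0.058  0.0557]
yellow 110 [0.627 0.078 0.191] [0.671 0.1   0.253] [0.634 0.086 0.234]
[0.0, 0.61, 0.6, 0.6]
hook/handle top 115 [0.634 0.079 0.235] [0.681 0.1   0.299] ((656.7847900390625, 90.39048767089844), (47.363311767578125, 17.92099952697754), 5.467453956604004)
```

```bash
python3 -c "
from plant import r
print(r.close_job())"
```

```text
the job is handed in; nothing more can be done
None
```

I hung the carrier on the drying rail inside the green band and handed the job in at about 18 s of the 43 s allowed. No verdict is reported, so the result rests on my last checks.

**What I did:** I gripped the slanted handle at its sides with the tool leaning 26°, 4° less than planned because joint 3 was near its limit. I brought the hook in under the lamp and lowered it onto the rail at the black ring. Contact was on one roof face at first, so I shifted about 1.7 mm to centre it. I then slid it about 124 mm to the green band without lifting, released it and backed off.

**Last checks:**
- **Position:** the hook's middle is at y ≈ 0.090 m and the band's middle at 0.091 m, about 1 mm apart with 12 mm allowed.
- **Seating:** at the end of the slide the gripper was about 1 mm above the height calculated for a fully seated hook, with 5 mm allowed. After release the hook and tray heights had not changed.
- **Level and still:** the carrier looks level by eye; I did not measure its tilt. The difference between successive frames stayed at noise level.
- **Robot clear:** the gripper is about 15 cm from the carrier with no contact force.
- **Lamp and bystanders:** the highest contact force I read was about 15 N, from pressing the hook on the rail, and I saw no sign of touching the lamp. The jar, pot, lid and brush look unmoved in the last overhead picture, though I did not measure them.

No check failed. The estimates of the rail's position differed between cameras by about 2 mm, within the calibration error.

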